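# Put the cutting punches back in their tray

## Robot

A 7-joint arm with a two-finger parallel gripper is mounted at the origin on the work surface. World frame = base frame: x ahead of the robot, y to its left, z up, the work surface at z = 0. Lengths are in m, angles in rad, forces in N, time in s.
With the tool pointing down it reaches from about 0.425 to 0.825 m from the base axis. Payload 3.6 kg.
Tool frame: the origin (TCP) lies between the finger pads; the fingertips stand 8 mm ahead of it and the grasp point (between the pads) lies 11 mm behind it; z points along the fingers, y is the line along which they close (so a half turn about z gives the same grasp; the last joint's range is limited). The gripper opens to 85 mm and grips with 20 to 120 N. Pads are 22 mm wide; open, the fingers measure 114 mm over their backs; the gripper's body (76 mm by 85 mm) begins 54 mm behind the grasp point. The pads swing forward as they close: fully open they stand 13 mm farther back than shut.
Start: joints at [1.302, 0.615, -0.013, 1.423, 0.008, 1.103, -0.04], TCP at [0.156, -0.631, 0.239] pointing down, gripper open.
Joint ranges: [-3.12, 3.12], [-0.3, 2.06], [-1.34, 1.32], [0.26, 2.42], [-1.36, 4.5], [0.01, 1.98], [-2.84, 2.84]. Speed limits (rad/s): [2.79, 2.79, 3.14, 3.14, 3.14, 3.14, 3.14].

## Interface

Orientations are given as a unit quaternion [x, y, z, w].
In Python, from bench import sensors, viewer, r gives the robot as it stands.
- The arm moves only by the tool carry_out, never from a script. Its argument "increments" is a list of rows, each an object of numbers: "dx", "dy", "dz": the shift along the tool's x, y, z each as a share of 15 cm, from -1 to 1; "rx", "ry", "rz": the turn, a rotation vector about the tool's x, y, z each as a share of 45 degrees, from -1 to 1; "claw": the opening, from 0 (shut) to 1 (fully open). In form: [{"dx": .., "dy": .., "dz": .., "rx": .., "ry": .., "rz": .., "claw": ..}, ...]. A call has exactly 8 rows; each row is the pose to reach, as a shift and turn from the pose commanded when the call began, along the tool's axes at that moment; what a row does not reach only later rows make up. A row lasts 1/12 s, in which the tool goes at most 41.7 mm and 7.16 degrees, less where a joint would pass 70% of its speed; a pose out of reach is approached as far as the arm can. A call with a number of a shift or a turn outside -1 to 1 is refused whole. A call with a gripper value outside its range is refused whole. The fingers move at their own pace and stop on an object; "newtons" is the grip in N (left out, the last holds). Time passes only in rows, so rows that repeat a pose let the fingers close, or fill a call up. It gives the time, the measured TCP pose, the force, the opening and the grip force at its end, in the units of the state.
- sensors.get_state(): the state, without advancing time (a new reading comes with each control period).
- viewer.capture(name): name is "side" or "top"; returns the picture (400x640x3 uint8, red, green, blue); there is no depth.
- viewer.camera_model(name): a dict with "fx", "fy", "cx", "cy" (pixels), "extrinsics" (4x4, takes a point from world to camera coordinates). Camera axes: x right, y down, z forward; pixel columns grow to the right and rows downward; lengths in m; the calibration is good to about 2 mm. A picture is of the moment at which its call begins. camera_model takes no time and is no camera call.
- r.finish_job(): hands the job in; it is judged then, once.
The state is a dict: "t": time; "joint_positions": joint angles; "qvel": joint speeds; "joint_torque": joint torques, N m; "tool_pos": TCP position; "tcp_rot": TCP orientation; "contact_force": force on the tool from outside, world axes, zero at the start; "wrist_torque": the same for the moment, N m; "opening": finger opening in m; "gripper_force": force on a finger pad.
Only numpy, scipy, OpenCV 4.12 (cv2) and the standard library are available. Lean on these libraries where they do the work, as an engineer would, in place of code of your own. Each camera call takes 0.05 s, during which the arm holds its last target. There are 200 camera calls.

## Task

Put the three flat-topped steel punches back in the wooden tray, each standing upright on the floor of the well of its own size: the smallest punch in the smallest well, the middle one in the middle-sized well, the largest in the largest. The two ball-headed punches belong to another set: leave them where they stand, and do not disturb the jar or the brass block.

Things in the scene. Friction and masses are not known exactly. Their poses are not given: they have to be found in the camera images.
- punch_small_mid (a point): Flat-topped steel cutting punch, small: a plain cylinder 20 mm in diameter and 60 mm tall, standing upright on the bench, loose, with a thin dark line round it 10 mm below the top. The point is its centre, 30 mm above its underside; z runs up its axis.
- punch_medium_mid (a point): Flat-topped steel cutting punch, medium: a plain cylinder 30 mm in diameter and 60 mm tall, standing upright on the bench, loose, with a thin dark line round it 10 mm below the top. The point is its centre, 30 mm above its underside; z runs up its axis.
- punch_large_mid (a point): Flat-topped steel cutting punch, large: a plain cylinder 42 mm in diameter and 60 mm tall, standing upright on the bench, loose, with a thin dark line round it 10 mm below the top. The point is its centre, 30 mm above its underside; z runs up its axis.
- domer_small_mid (a point): Ball-headed steel doming punch, small (look-alike, does not belong in the tray): a round shank 20 mm in diameter with a 26 mm ball on top, 60 mm tall in all, the ball centred 47 mm above the underside, standing upright and loose. The point is on its axis 30 mm above its underside; z up.
- domer_large_mid (a point): Ball-headed steel doming punch, large (look-alike, does not belong in the tray): a round shank 28 mm in diameter with a 40 mm ball on top, 60 mm tall in all, the ball centred 40 mm above the underside, standing upright and loose. The point is on its axis 30 mm above its underside; z up.
- well_small: Pale wood block 78x78x22 mm with a 36 mm round well at its centre, 14 mm deep, grey felt on its floor: place of the small punch. One of three blocks in a row (81 mm apart, order varies) in a fixed dark wood tray, 92x256 mm, walls 18 mm high. Origin: centre of underside, 5 mm above the bench; well floor 8 mm above origin, rim 22 mm. z up, y along the row, x across it.
- well_medium: Pale wood block 78x78x22 mm with a 46 mm round well at its centre, 14 mm deep, grey felt on its floor: place of the medium punch. One of three blocks in a row (81 mm apart, order varies) in a fixed dark wood tray, 92x256 mm, walls 18 mm high. Origin: centre of underside, 5 mm above the bench; well floor 8 mm above origin, rim 22 mm. z up, y along the row, x across it.
- well_large: Pale wood block 78x78x22 mm with a 58 mm round well at its centre, 14 mm deep, grey felt on its floor: place of the large punch. One of three blocks in a row (81 mm apart, order varies) in a fixed dark wood tray, 92x256 mm, walls 18 mm high. Origin: centre of underside, 5 mm above the bench; well floor 8 mm above origin, rim 22 mm. z up, y along the row, x across it.
- jar_mid (a point): Bystander: small amber glass jar with a steel cap, 56 mm in diameter and 60 mm tall, loose, to one side of the tray. The point is its centre, 30 mm above its underside.
- doming_block_mid (a point): Bystander: brass doming block, a 50 mm cube with round dimples, loose, to one side of the tray. The point is its centre, 25 mm above its underside.
Mind the look-alikes: they are no part of the job. Leave any purple or red look-alike of the part that bears punch_large_mid alone.

How it is judged:
By the outcome, as a careful person would: the job done as asked, in the order asked, and still so for the second after the job is handed in, with the robot touching nothing.
It also fails if it takes over 74 s, if anything falls off the work surface, if the arm or the gripper's body presses on something with over 40 N, if the wrist force passes 120 N, or if a joint passes its speed limit or range.

## Working session

There is one attempt and no reset: what is moved stays moved. The work goes in short steps, Python scripts to look and compute and a tool call to move; the robot and the scene stay as the last step left them, time stands still between calls to the robot, and variables do not carry over. Pictures are saved under pics/ and viewed, at most 15 in all, crops included, and the job is handed in when it is done.

Besides the shell and the picture viewer there is one more tool, called after ">>>" as name(argument=value, ...), one argument or row to a line, values as JSON. carry_out: Moves the arm, as the interface text tells. Shift numbers are shares of 15 cm and turn numbers shares of 45 degrees, none past 1 either way. Its arguments: {"type":"object","properties":{"increments":{"type":"array","items":{"type":"object","properties":{"dx":{"type":"number"},"dy":{"type":"number"},"dz":{"type":"number"},"rx":{"type":"number"},"ry":{"type":"number"},"rz":{"type":"number"},"claw":{"type":"number"}}}},"newtons":{"type":"number"}},"required":["increments"]}

```bash
mkdir -p pics
python3 - <<'E'
from bench import sensors, viewer, r
import cv2
for n in("top","side"):
    cv2.imwrite(f"pics/{n}0.png",viewer.capture(n)[:,:,::-1]); m=viewer.camera_model(n);print(m)
s=sensors.get_state();print(s["t"],s["tool_pos"],s["tcp_rot"],s["opening"])
E
```

```text
{'fx': 507.8014217939469, 'fy': 507.8014217939469, 'cx': 314.5969072003878, 'cy': 191.87474306029912, 'extrinsics': array([[ 3.48033871e-04, -9.99959811e-01,  8.95852770e-03,
        -1.30076525e-02],
       [-9.99303044e-01, -6.82172339e-04, -3.73223846e-02,
         5.16250805e-01],
       [ 3.73269960e-02, -8.93929455e-03, -9.99263121e-01,
         1.20060250e+00],
       [ 0.00000000e+00,  0.00000000e+00,  0.00000000e+00,
         1.00000000e+00]])}
{'fx': 372.7838884806156, 'fy': 372.7838884806156, 'cx': 319.344396527857, 'cy': 203.27722493846068, 'extrinsics': array([[-0.82011364, -0.572116  ,  0.00984364,  0.4079548 ],
       [-0.41309294,  0.58007905, -0.70204168,  0.26148609],
       [ 0.39593918, -0.57982029, -0.71206783,  0.74819571],
       [ 0.        ,  0.        ,  0.        ,  1.        ]])}
0.1 [ 0.15548924 -0.63045595  0.23825819] [ 9.92694473e-01  1.20649857e-01 -1.52782283e-04 -1.12743092e-03] 0.08548364070237782
```

View pics/top0.png

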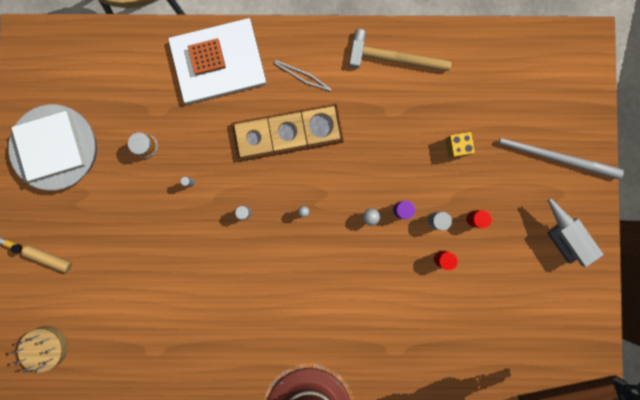

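View pics/side0.png

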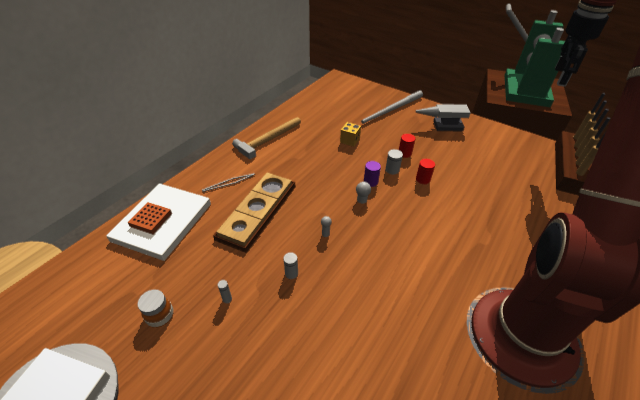

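```bash
cat > h.py <<'E'
import numpy as np,cv2
from bench import sensors,viewer,r
def ray(n,u,v,z):
    m=viewer.camera_model(n);E=np.array(m["extrinsics"]);R,t=E[:3,:3],E[:3,3]
    c=-R.T@t;d=R.T@np.array([(u-m["cx"])/m["fx"],(v-m["cy"])/m["fy"],1]);return c+d*(z-c[2])/d[2]
def px(n,p):
    m=viewer.camera_model(n);q=np.array(m["extrinsics"])@np.r_[p,1]
    return np.array([m["fx"]*q[0]/q[2]+m["cx"],m["fy"]*q[1]/q[2]+m["cy"]])
E
python3 - <<'E'
from h import *
im=cv2.imread("pics/top0.png");hsv=cv2.cvtColor(im,cv2.COLOR_BGR2HSV)
def blobs(mask,box,amin=40):
    x0,y0,x1,y1=box;n,l,s,c=cv2.connectedComponentsWithStats(mask[y0:y1,x0:x1].astype(np.uint8))
    for i in range(1,n):
        if s[i,4]>=amin: yield c[i]+[x0,y0],s[i]
g=hsv[...,1]<70
for nm,b in dict(punches=(170,165,470,240)).items():
    for c,s in blobs(g&(hsv[...,2]>90),b,20): print(c.round(1),s,ray("top",*c,.06).round(4))
print("wells")
for c,s in blobs(hsv[...,1]<90,(236,105,340,160),30): print(c.round(1),s,ray("top",*c,.027).round(4))
print("pale")
w=((hsv[...,1]>60)&(hsv[...,2]>150)&(hsv[...,0]>13)&(hsv[...,0]<28)).astype(np.uint8)
w[:100]=0;w[165:]=0;w[:,:228]=0;w[:,346:]=0
rect=cv2.minAreaRect(cv2.findNonZero(w));print(rect,[ray("top",*p,.027).round(4) for p in cv2.boxPoints(rect)])
a=cv2.resize(im[100:240,170:350],None,fx=4,fy=4,interpolation=cv2.INTER_CUBIC)
cv2.imwrite("pics/c1.png",a)
cv2.imwrite("pics/c2.png",cv2.resize(im[190:280,350:500],None,fx=5,fy=5,interpolation=cv2.INTER_CUBIC))
E
```

```text
[186.8 181.2] [ 11  12  14   9 100] [0.5385 0.2792 0.06  ]
[242.4 212.4] [ 65  41  16  14 175] [0.4676 0.1522 0.06  ]
[303.6 211.2] [129  41  10  11  87] [0.4703 0.0127 0.06  ]
[372.1 216.4] [195  44  15  16 199] [ 0.4585 -0.1435  0.06  ]
[442.  220.6] [263  47  19  18 284] [ 0.4488 -0.3034  0.06  ]
wells
[320.4 125.4] [ 73   9  24  24 447] [ 0.6728 -0.0263  0.027 ]
[286.9 131.4] [ 42  18  19  18 273] [0.6582 0.0529 0.027 ]
[253.3 137.5] [ 11  26  14  14 161] [0.6437 0.132  0.027 ]
pale
((286.5, 132.0), (116.99998474121094, 63.99999237060547), 0.0) [array([0.581, 0.191, 0.027]), array([0.7326, 0.192 , 0.027 ]), array([ 0.7332, -0.0845,  0.027 ]), array([ 0.5814, -0.0842,  0.027 ])]
```

View pics/c1.png

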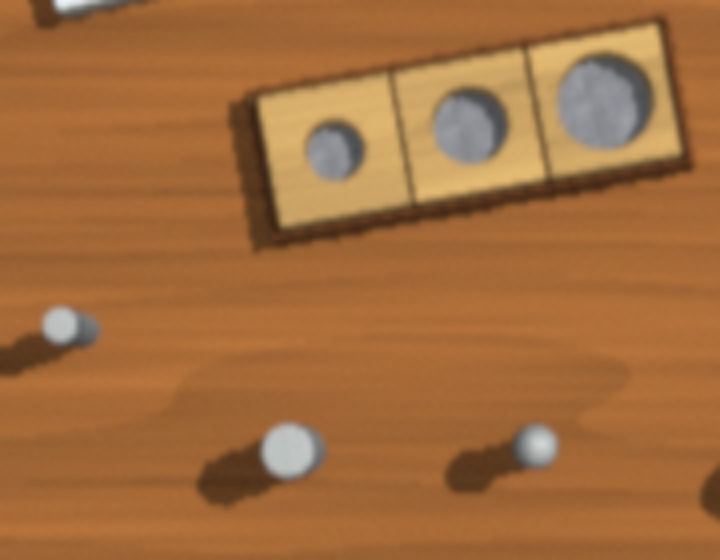

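View pics/c2.png

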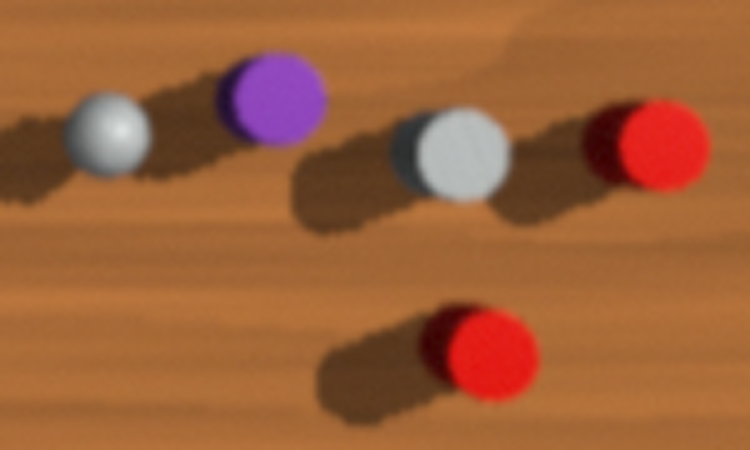

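The views show small punch top ≈ (184.9,180.9), medium (242.1,212.1), large grey (442.2,220.6) among purple/red look-alikes; wells left to right are small (253,137), medium (287,131), large (321,125).

```bash
cat >> h.py <<'E'
from scipy.spatial.transform import Rotation as Ro
def plan(x,y,z,yaw=None,p0=None):
    s=sensors.get_state();R=Ro.from_quat(s["tcp_rot"]);p=np.array(s["tool_pos"])
    d=R.inv().apply(np.array([x,y,z])-p)/.15
    X=R.as_matrix()[:,0];cur=np.degrees(np.arctan2(X[1],X[0]))
    rv=np.zeros(3)
    if yaw is not None:
        a=np.radians(yaw);T=Ro.from_matrix(np.array([[np.cos(a),np.sin(a),0],[np.sin(a),-np.cos(a),0],[0,0,-1]]))
        rv=(R.inv()*T).as_rotvec(degrees=True)/45
    print("t",round(s["t"],2),"pos",p.round(4),"yaw",cur.round(2),"d",d.round(3),"r",rv.round(3),"open",round(s["opening"],4),"J7",round(s["joint_positions"][6],2))
E
python3 - <<'E'
from h import *
for n,u,v,z in [("small",184.9,180.9,.06),("med",242.1,212.1,.06),("large",442.2,220.6,.06),("purple",405.4,209.4,.06),("red1",482.4,218.8,.06),("red2",448.2,260.6,.06),("ws",253.1,136.9,.027),("wm",287.1,130.9,.027),("wl",320.9,124.6,.027)]:
    p=ray("top",u,v,z);print(n,p.round(4),"side px",px("side",p).round(1))
plan(.5,-.35,.2,101)
plan(.535,.284,.15,101)
E
```

```text
small [0.5392 0.2836 0.06  ] side px [222.6 282.9]
med [0.4682 0.1528 0.06  ] side px [290.1 256.5]
large [ 0.4489 -0.3038  0.06  ] side px [394.7 153.2]
purple [ 0.4744 -0.2198  0.06  ] side px [372.4 165.2]
red1 [ 0.453 -0.396  0.06 ] side px [407.5 137.2]
red2 [ 0.3579 -0.3167  0.06  ] side px [426.5 162.7]
ws [0.6451 0.1324 0.027 ] side px [238.6 225. ]
wm [0.6595 0.0523 0.027 ] side px [256.2 203.5]
wl [ 0.6746 -0.0274  0.027 ] side px [271.7 184.1]
t 0.1 pos [ 0.1555 -0.6305  0.2383] yaw 13.86 d [ 2.678 -1.265  0.258] r [-0.002 -0.002 -1.936] open 0.0855 J7 -0.04
t 0.1 pos [ 0.1555 -0.6305  0.2383] yaw 13.86 d [ 3.917 -5.311  0.6  ] r [-0.002 -0.002 -1.936] open 0.0855 J7 -0.04
```

Run:
```python
import cv2
im=cv2.imread("pics/side0.png")
cv2.imwrite("pics/c3.png",cv2.resize(im[165:315,205:305],None,fx=4,fy=4,interpolation=cv2.INTER_CUBIC))
```

```text
(no output)
```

View pics/c3.png

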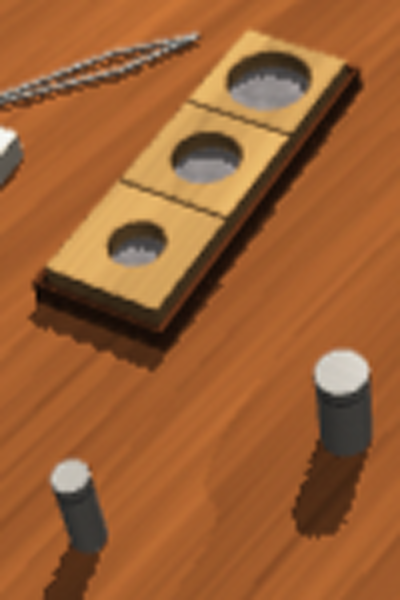

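>>> carry_out(
  increments=[
    {"dx": 1,"dy": -0.4,"rz": -1},
    {"dx": 1,"dy": -0.4,"rz": -1},
    {"dx": 1,"dy": -0.4,"rz": -1},
    {"dx": 1,"dy": -0.4,"rz": -1},
    {"dx": 1,"dy": -0.4,"rz": -1},
    {"dx": 1,"dy": -0.4,"rz": -1},
    {"dx": 1,"dy": -0.4,"rz": -1},
    {"dx": 1,"dy": -0.4,"rz": -1},
  ],
)

```text
schema error: expected keys dx, dy, dz, rx, ry, rz, claw
```

Run:
```python
from h import *
plan(.5,-.25,.22,101)
```

```text
t 0.1 pos [ 0.1555 -0.6305  0.2383] yaw 13.86 d [ 2.837 -1.912  0.126] r [-0.002 -0.002 -1.936] open 0.0855 J7 -0.04
```

All keys are needed.

>>> carry_out(
  increments=[
    {"dx": 1,"dy": -0.4,"dz": 0,"rx": 0,"ry": 0,"rz": -1,"claw": 0.6},
    {"dx": 1,"dy": -0.4,"dz": 0,"rx": 0,"ry": 0,"rz": -1,"claw": 0.6},
    {"dx": 1,"dy": -0.4,"dz": 0,"rx": 0,"ry": 0,"rz": -1,"claw": 0.6},
    {"dx": 1,"dy": -0.4,"dz": 0,"rx": 0,"ry": 0,"rz": -1,"claw": 0.6},
    {"dx": 1,"dy": -0.4,"dz": 0,"rx": 0,"ry": 0,"rz": -1,"claw": 0.6},
    {"dx": 1,"dy": -0.4,"dz": 0,"rx": 0,"ry": 0,"rz": -1,"claw": 0.6},
    {"dx": 1,"dy": -0.4,"dz": 0,"rx": 0,"ry": 0,"rz": -1,"claw": 0.6},
    {"dx": 1,"dy": -0.4,"dz": 0,"rx": 0,"ry": 0,"rz": -1,"claw": 0.6},
  ],
)

```text
t: 0.77
tool_pos: [0.2867, -0.5365, 0.2388]
tcp_rot: [0.871, 0.492, 0.0, -0.001]
contact_force: [-0.5, 0.9, -0.5]
opening: 0.0516
gripper_force: 0.0
```

Run:
```python
from h import *
plan(.5,-.25,.22,101)
```

```text
t 0.77 pos [ 0.2867 -0.5365  0.2388] yaw 58.9 d [2.37  0.231 0.127] r [-0.001 -0.001 -0.936] open 0.0516 J7 0.38
```

>>> carry_out(
  increments=[
    {"dx": 1,"dy": 0.3,"dz": 0,"rx": 0,"ry": 0,"rz": -0.94,"claw": 0.6},
    {"dx": 1,"dy": 0.3,"dz": 0,"rx": 0,"ry": 0,"rz": -0.94,"claw": 0.6},
    {"dx": 1,"dy": 0.3,"dz": 0,"rx": 0,"ry": 0,"rz": -0.94,"claw": 0.6},
    {"dx": 1,"dy": 0.3,"dz": 0,"rx": 0,"ry": 0,"rz": -0.94,"claw": 0.6},
    {"dx": 1,"dy": 0.3,"dz": 0,"rx": 0,"ry": 0,"rz": -0.94,"claw": 0.6},
    {"dx": 1,"dy": 0.3,"dz": 0,"rx": 0,"ry": 0,"rz": -0.94,"claw": 0.6},
    {"dx": 1,"dy": 0.3,"dz": 0,"rx": 0,"ry": 0,"rz": -0.94,"claw": 0.6},
    {"dx": 1,"dy": 0.3,"dz": 0,"rx": 0,"ry": 0,"rz": -0.94,"claw": 0.6},
  ],
)

```text
t: 1.43
tool_pos: [0.4024, -0.4321, 0.2389]
tcp_rot: [0.637, 0.771, 0.0, -0.001]
contact_force: [-0.2, 0.1, 0.4]
opening: 0.0514
gripper_force: 0.0
```

Run:
```python
from h import *
plan(.539,.284,.15,101)
```

```text
t 1.43 pos [ 0.4024 -0.4321  0.2389] yaw 100.89 d [4.516 1.797 0.595] r [-0.001 -0.001 -0.002] open 0.0514 J7 0.74
```

>>> carry_out(
  increments=[
    {"dx": 1,"dy": 0.8,"dz": 0,"rx": 0,"ry": 0,"rz": 0,"claw": 0.6},
    {"dx": 1,"dy": 0.8,"dz": 0,"rx": 0,"ry": 0,"rz": 0,"claw": 0.6},
    {"dx": 1,"dy": 0.8,"dz": 0,"rx": 0,"ry": 0,"rz": 0,"claw": 0.6},
    {"dx": 1,"dy": 0.8,"dz": 0,"rx": 0,"ry": 0,"rz": 0,"claw": 0.6},
    {"dx": 1,"dy": 0.8,"dz": 0,"rx": 0,"ry": 0,"rz": 0,"claw": 0.6},
    {"dx": 1,"dy": 0.8,"dz": 0,"rx": 0,"ry": 0,"rz": 0,"claw": 0.6},
    {"dx": 1,"dy": 0.8,"dz": 0,"rx": 0,"ry": 0,"rz": 0,"claw": 0.6},
    {"dx": 1,"dy": 0.8,"dz": 0,"rx": 0,"ry": 0,"rz": 0,"claw": 0.6},
  ],
)

```text
t: 2.1
tool_pos: [0.4909, -0.2631, 0.2391]
tcp_rot: [0.637, 0.771, -0.001, -0.0]
contact_force: [-0.1, -0.2, -0.4]
opening: 0.0512
gripper_force: 0.0
```

>>> carry_out(
  increments=[
    {"dx": 1,"dy": 0.4,"dz": 0,"rx": 0,"ry": 0,"rz": 0,"claw": 0.6},
    {"dx": 1,"dy": 0.4,"dz": 0,"rx": 0,"ry": 0,"rz": 0,"claw": 0.6},
    {"dx": 1,"dy": 0.4,"dz": 0,"rx": 0,"ry": 0,"rz": 0,"claw": 0.6},
    {"dx": 1,"dy": 0.4,"dz": 0,"rx": 0,"ry": 0,"rz": 0,"claw": 0.6},
    {"dx": 1,"dy": 0.4,"dz": 0,"rx": 0,"ry": 0,"rz": 0,"claw": 0.6},
    {"dx": 1,"dy": 0.4,"dz": 0,"rx": 0,"ry": 0,"rz": 0,"claw": 0.6},
    {"dx": 1,"dy": 0.4,"dz": 0,"rx": 0,"ry": 0,"rz": 0,"claw": 0.6},
    {"dx": 1,"dy": 0.4,"dz": 0,"rx": 0,"ry": 0,"rz": 0,"claw": 0.6},
  ],
)

```text
t: 2.77
tool_pos: [0.521, -0.106, 0.239]
tcp_rot: [0.637, 0.771, -0.001, 0.0]
contact_force: [0.1, -0.3, 0.2]
opening: 0.0512
gripper_force: 0.0
```

>>> carry_out(
  increments=[
    {"dx": 1,"dy": 0.3,"dz": 0.2,"rx": 0,"ry": 0,"rz": 0,"claw": 0.6},
    {"dx": 1,"dy": 0.3,"dz": 0.2,"rx": 0,"ry": 0,"rz": 0,"claw": 0.6},
    {"dx": 1,"dy": 0.3,"dz": 0.2,"rx": 0,"ry": 0,"rz": 0,"claw": 0.6},
    {"dx": 1,"dy": 0.3,"dz": 0.2,"rx": 0,"ry": 0,"rz": 0,"claw": 0.6},
    {"dx": 1,"dy": 0.3,"dz": 0.2,"rx": 0,"ry": 0,"rz": 0,"claw": 0.6},
    {"dx": 1,"dy": 0.3,"dz": 0.2,"rx": 0,"ry": 0,"rz": 0,"claw": 0.6},
    {"dx": 1,"dy": 0.3,"dz": 0.2,"rx": 0,"ry": 0,"rz": 0,"claw": 0.6},
    {"dx": 1,"dy": 0.3,"dz": 0.2,"rx": 0,"ry": 0,"rz": 0,"claw": 0.6},
  ],
)

```text
t: 3.43
tool_pos: [0.5371, 0.05, 0.2092]
tcp_rot: [0.637, 0.771, -0.001, 0.001]
contact_force: [0.5, 0.1, 0.8]
opening: 0.0512
gripper_force: 0.0
```

>>> carry_out(
  increments=[
    {"dx": 1,"dy": 0.2,"dz": 0.2,"rx": 0,"ry": 0,"rz": 0,"claw": 0.6},
    {"dx": 1,"dy": 0.2,"dz": 0.2,"rx": 0,"ry": 0,"rz": 0,"claw": 0.6},
    {"dx": 1,"dy": 0.2,"dz": 0.2,"rx": 0,"ry": 0,"rz": 0,"claw": 0.6},
    {"dx": 1,"dy": 0.2,"dz": 0.2,"rx": 0,"ry": 0,"rz": 0,"claw": 0.6},
    {"dx": 1,"dy": 0.2,"dz": 0.2,"rx": 0,"ry": 0,"rz": 0,"claw": 0.6},
    {"dx": 1,"dy": 0.2,"dz": 0.2,"rx": 0,"ry": 0,"rz": 0,"claw": 0.6},
    {"dx": 1,"dy": 0.2,"dz": 0.2,"rx": 0,"ry": 0,"rz": 0,"claw": 0.6},
    {"dx": 1,"dy": 0.2,"dz": 0.2,"rx": 0,"ry": 0,"rz": 0,"claw": 0.6},
  ],
)

```text
t: 4.1
tool_pos: [0.5382, 0.2029, 0.1795]
tcp_rot: [0.637, 0.771, -0.001, 0.001]
contact_force: [0.8, -0.5, 0.5]
opening: 0.0515
gripper_force: 0.0
```

Run:
```python
from h import *
plan(.539,.284,.10,101)
```

```text
t 4.1 pos [0.5382 0.2029 0.1795] yaw 100.87 d [0.531 0.107 0.529] r [ 0.     0.003 -0.003] open 0.0515 J7 -0.5
```

>>> carry_out(
  increments=[
    {"dx": 0.53,"dy": 0.107,"dz": 0.3,"rx": 0,"ry": 0,"rz": 0,"claw": 0.6},
    {"dx": 0.53,"dy": 0.107,"dz": 0.3,"rx": 0,"ry": 0,"rz": 0,"claw": 0.6},
    {"dx": 0.53,"dy": 0.107,"dz": 0.53,"rx": 0,"ry": 0,"rz": 0,"claw": 0.6},
    {"dx": 0.53,"dy": 0.107,"dz": 0.53,"rx": 0,"ry": 0,"rz": 0,"claw": 0.6},
    {"dx": 0.53,"dy": 0.107,"dz": 0.53,"rx": 0,"ry": 0,"rz": 0,"claw": 0.6},
    {"dx": 0.53,"dy": 0.107,"dz": 0.53,"rx": 0,"ry": 0,"rz": 0,"claw": 0.6},
    {"dx": 0.53,"dy": 0.107,"dz": 0.53,"rx": 0,"ry": 0,"rz": 0,"claw": 0.6},
    {"dx": 0.53,"dy": 0.107,"dz": 0.53,"rx": 0,"ry": 0,"rz": 0,"claw": 0.6},
  ],
)

```text
t: 4.77
tool_pos: [0.5394, 0.2862, 0.1021]
tcp_rot: [0.636, 0.772, 0.002, 0.001]
contact_force: [-0.1, -0.7, 1.1]
opening: 0.0511
gripper_force: 0.0
```

Run:
```python
from h import *
plan(.539,.284,.031,101)
cv2.imwrite("pics/s1.png",cv2.resize(viewer.capture("side")[180:340,120:320,::-1],None,fx=3,fy=3))
```

```text
t 4.77 pos [0.5394 0.2862 0.1021] yaw 100.99 d [-0.014 -0.007  0.474] r [ 0.005 -0.    -0.   ] open 0.0511 J7 -0.66
```

View pics/s1.png

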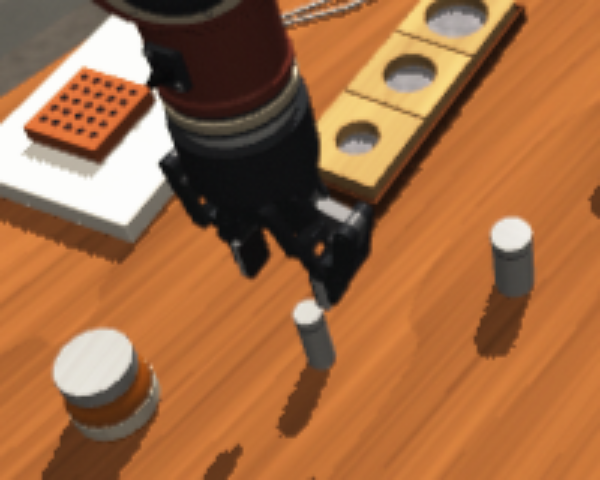

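The fingers straddle the small punch (top at crop 310,310); going down.

>>> carry_out(
  increments=[
    {"dx": 0,"dy": 0,"dz": 0.15,"rx": 0,"ry": 0,"rz": 0,"claw": 0.6},
    {"dx": 0,"dy": 0,"dz": 0.3,"rx": 0,"ry": 0,"rz": 0,"claw": 0.6},
    {"dx": 0,"dy": 0,"dz": 0.4,"rx": 0,"ry": 0,"rz": 0,"claw": 0.6},
    {"dx": 0,"dy": 0,"dz": 0.46,"rx": 0,"ry": 0,"rz": 0,"claw": 0.6},
    {"dx": 0,"dy": 0,"dz": 0.46,"rx": 0,"ry": 0,"rz": 0,"claw": 0.6},
    {"dx": 0,"dy": 0,"dz": 0.46,"rx": 0,"ry": 0,"rz": 0,"claw": 0.6},
    {"dx": 0,"dy": 0,"dz": 0.46,"rx": 0,"ry": 0,"rz": 0,"claw": 0.6},
    {"dx": 0,"dy": 0,"dz": 0.46,"rx": 0,"ry": 0,"rz": 0,"claw": 0.6},
  ],
)

```text
t: 5.48
tool_pos: [0.5384, 0.2879, 0.0323]
tcp_rot: [0.635, 0.772, 0.001, 0.0]
contact_force: [-0.3, -0.1, 0.7]
opening: 0.0509
gripper_force: 0.0
```

Run:
```python
from h import *
plan(.539,.284,.031,101)
```

```text
t 5.48 pos [0.5384 0.2879 0.0323] yaw 101.15 d [-0.026 -0.001  0.009] r [ 0.003 -0.001  0.003] open 0.0509 J7 -0.7
```

>>> carry_out(
  increments=[
    {"dx": -0.026,"dy": 0,"dz": 0,"rx": 0,"ry": 0,"rz": 0,"claw": 0.6},
    {"dx": -0.026,"dy": 0,"dz": 0,"rx": 0,"ry": 0,"rz": 0,"claw": 0.5},
    {"dx": -0.026,"dy": 0,"dz": 0,"rx": 0,"ry": 0,"rz": 0,"claw": 0.4},
    {"dx": -0.026,"dy": 0,"dz": 0,"rx": 0,"ry": 0,"rz": 0,"claw": 0.3},
    {"dx": -0.026,"dy": 0,"dz": 0,"rx": 0,"ry": 0,"rz": 0,"claw": 0.2},
    {"dx": -0.026,"dy": 0,"dz": 0,"rx": 0,"ry": 0,"rz": 0,"claw": 0.1},
    {"dx": -0.026,"dy": 0,"dz": 0,"rx": 0,"ry": 0,"rz": 0,"claw": 0.1},
    {"dx": -0.026,"dy": 0,"dz": 0,"rx": 0,"ry": 0,"rz": 0,"claw": 0.1},
  ],
  newtons=50,
)

```text
t: 6.15
tool_pos: [0.5385, 0.2836, 0.0312]
tcp_rot: [0.635, 0.773, 0.0, 0.0]
contact_force: [-0.8, -0.9, 3.0]
opening: 0.0189
gripper_force: 48.7
```

Run:
```python
from h import *
plan(.645,.132,.10,101)
```

```text
t 6.15 pos [0.5385 0.2836 0.0312] yaw 101.16 d [-1.129  0.501 -0.459] r [ 0.001 -0.     0.004] open 0.0189 J7 -0.7
```

Gripped. Lift and travel.

>>> carry_out(
  increments=[
    {"dx": 0,"dy": 0,"dz": -0.1,"rx": 0,"ry": 0,"rz": 0,"claw": 0.1},
    {"dx": 0,"dy": 0,"dz": -0.3,"rx": 0,"ry": 0,"rz": 0,"claw": 0.1},
    {"dx": -0.1,"dy": 0.1,"dz": -0.46,"rx": 0,"ry": 0,"rz": 0,"claw": 0.1},
    {"dx": -0.3,"dy": 0.2,"dz": -0.46,"rx": 0,"ry": 0,"rz": 0,"claw": 0.1},
    {"dx": -0.5,"dy": 0.3,"dz": -0.46,"rx": 0,"ry": 0,"rz": 0,"claw": 0.1},
    {"dx": -0.7,"dy": 0.4,"dz": -0.46,"rx": 0,"ry": 0,"rz": 0,"claw": 0.1},
    {"dx": -0.85,"dy": 0.5,"dz": -0.46,"rx": 0,"ry": 0,"rz": 0,"claw": 0.1},
    {"dx": -0.95,"dy": 0.5,"dz": -0.46,"rx": 0,"ry": 0,"rz": 0,"claw": 0.1},
  ],
)

```text
t: 6.82
tool_pos: [0.6427, 0.1535, 0.0988]
tcp_rot: [0.637, 0.771, -0.0, 0.002]
contact_force: [0.8, -1.8, -2.3]
opening: 0.0184
gripper_force: 49.1
```

Run:
```python
from h import *
plan(.645,.132,.10,100.5)
cv2.imwrite("pics/s2.png",cv2.resize(viewer.capture("side")[150:310,120:320,::-1],None,fx=3,fy=3))
```

```text
t 6.82 pos [0.6427 0.1535 0.0988] yaw 100.84 d [-0.144 -0.012 -0.007] r [0.003 0.003 0.007] open 0.0184 J7 -0.4
```

View pics/s2.png

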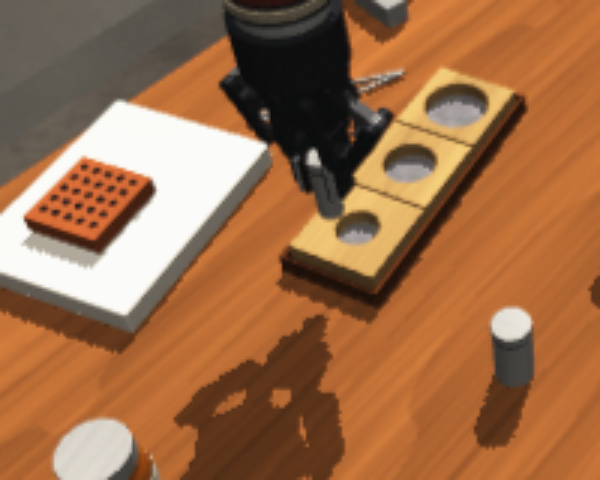

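>>> carry_out(
  increments=[
    {"dx": -0.144,"dy": -0.01,"dz": 0,"rx": 0,"ry": 0,"rz": 0,"claw": 0.1},
    {"dx": -0.144,"dy": -0.01,"dz": 0,"rx": 0,"ry": 0,"rz": 0,"claw": 0.1},
    {"dx": -0.144,"dy": -0.01,"dz": 0,"rx": 0,"ry": 0,"rz": 0,"claw": 0.1},
    {"dx": -0.144,"dy": -0.01,"dz": 0.1,"rx": 0,"ry": 0,"rz": 0,"claw": 0.1},
    {"dx": -0.144,"dy": -0.01,"dz": 0.15,"rx": 0,"ry": 0,"rz": 0,"claw": 0.1},
    {"dx": -0.144,"dy": -0.01,"dz": 0.15,"rx": 0,"ry": 0,"rz": 0,"claw": 0.1},
    {"dx": -0.144,"dy": -0.01,"dz": 0.15,"rx": 0,"ry": 0,"rz": 0,"claw": 0.1},
    {"dx": -0.144,"dy": -0.01,"dz": 0.15,"rx": 0,"ry": 0,"rz": 0,"claw": 0.1},
  ],
)

```text
t: 7.53
tool_pos: [0.642, 0.1379, 0.0777]
tcp_rot: [0.635, 0.773, 0.0, -0.0]
contact_force: [0.9, 0.6, -1.2]
opening: 0.019
gripper_force: 49.1
```

Run:
```python
from h import *
plan(.645,.132,.0455,100.5)
cv2.imwrite("pics/s3.png",cv2.resize(viewer.capture("side")[170:270,180:310,::-1],None,fx=5,fy=5))
```

```text
t 7.53 pos [0.642  0.1379 0.0777] yaw 101.23 d [-0.043  0.012  0.214] r [ 0.    -0.001  0.016] open 0.019 J7 -0.38
```

View pics/s3.png

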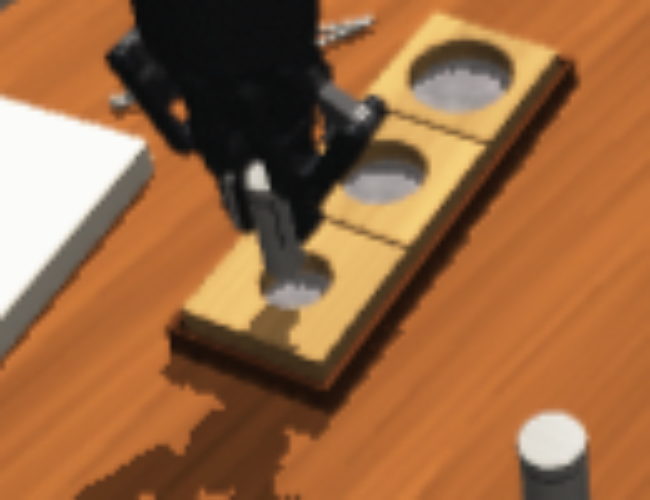

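>>> carry_out(
  increments=[
    {"dx": -0.043,"dy": 0.015,"dz": 0,"rx": 0,"ry": 0,"rz": 0,"claw": 0.1},
    {"dx": -0.043,"dy": 0.015,"dz": 0,"rx": 0,"ry": 0,"rz": 0,"claw": 0.1},
    {"dx": -0.043,"dy": 0.015,"dz": 0.05,"rx": 0,"ry": 0,"rz": 0,"claw": 0.1},
    {"dx": -0.043,"dy": 0.015,"dz": 0.1,"rx": 0,"ry": 0,"rz": 0,"claw": 0.1},
    {"dx": -0.043,"dy": 0.015,"dz": 0.15,"rx": 0,"ry": 0,"rz": 0,"claw": 0.1},
    {"dx": -0.043,"dy": 0.015,"dz": 0.18,"rx": 0,"ry": 0,"rz": 0,"claw": 0.1},
    {"dx": -0.043,"dy": 0.015,"dz": 0.2,"rx": 0,"ry": 0,"rz": 0,"claw": 0.1},
    {"dx": -0.043,"dy": 0.015,"dz": 0.2,"rx": 0,"ry": 0,"rz": 0,"claw": 0.1},
  ],
)

```text
t: 8.25
tool_pos: [0.6448, 0.1308, 0.0461]
tcp_rot: [0.635, 0.773, -0.001, -0.001]
contact_force: [0.3, 0.1, -1.7]
opening: 0.0191
gripper_force: 49.1
```

Run:
```python
from h import *
plan(.645,.132,.0445,100.5)
cv2.imwrite("pics/s4.png",cv2.resize(viewer.capture("side")[170:270,180:310,::-1],None,fx=5,fy=5))
```

```text
t 8.25 pos [0.6448 0.1308 0.0461] yaw 101.17 d [0.008 0.003 0.01 ] r [-0.003 -0.     0.015] open 0.0191 J7 -0.39
```

View pics/s4.png

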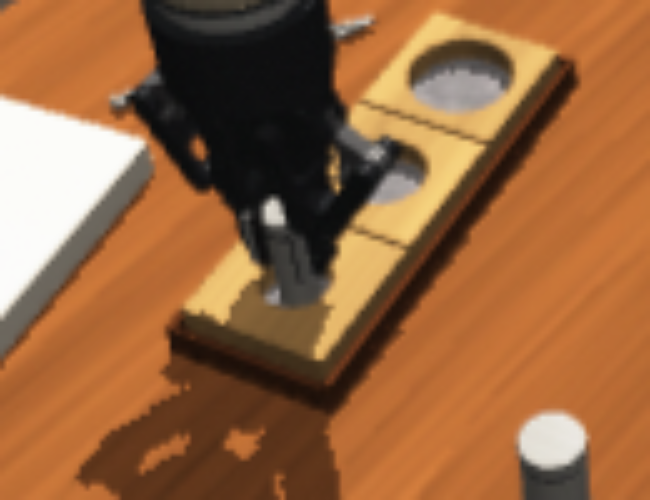

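The punch is in the small well. Lower the last 2 mm, release, rise.

>>> carry_out(
  increments=[
    {"dx": 0,"dy": 0,"dz": 0.007,"rx": 0,"ry": 0,"rz": 0,"claw": 0.1},
    {"dx": 0,"dy": 0,"dz": 0.013,"rx": 0,"ry": 0,"rz": 0,"claw": 0.1},
    {"dx": 0,"dy": 0,"dz": 0.013,"rx": 0,"ry": 0,"rz": 0,"claw": 0.1},
    {"dx": 0,"dy": 0,"dz": 0.013,"rx": 0,"ry": 0,"rz": 0,"claw": 0.25},
    {"dx": 0,"dy": 0,"dz": 0.013,"rx": 0,"ry": 0,"rz": 0,"claw": 0.35},
    {"dx": 0,"dy": 0,"dz": 0.013,"rx": 0,"ry": 0,"rz": 0,"claw": 0.5},
    {"dx": 0,"dy": 0,"dz": 0.013,"rx": 0,"ry": 0,"rz": 0,"claw": 0.5},
    {"dx": 0,"dy": 0,"dz": 0.013,"rx": 0,"ry": 0,"rz": 0,"claw": 0.5},
  ],
)

```text
t: 8.97
tool_pos: [0.6457, 0.1309, 0.0456]
tcp_rot: [0.635, 0.772, 0.0, 0.0]
contact_force: [-0.2, -0.0, -0.4]
opening: 0.0428
gripper_force: 0.0
```

>>> carry_out(
  increments=[
    {"dx": 0,"dy": 0,"dz": -0.1,"rx": 0,"ry": 0,"rz": 0,"claw": 0.5},
    {"dx": 0,"dy": 0,"dz": -0.3,"rx": 0,"ry": 0,"rz": 0,"claw": 0.5},
    {"dx": 0,"dy": 0,"dz": -0.5,"rx": 0,"ry": 0,"rz": 0,"claw": 0.7},
    {"dx": 0,"dy": -0.3,"dz": -0.5,"rx": 0,"ry": 0,"rz": 0,"claw": 0.7},
    {"dx": 0,"dy": -0.6,"dz": -0.5,"rx": 0,"ry": 0,"rz": 0,"claw": 0.7},
    {"dx": 0,"dy": -1,"dz": -0.5,"rx": 0,"ry": 0,"rz": 0,"claw": 0.7},
    {"dx": 0,"dy": -1,"dz": -0.5,"rx": 0,"ry": 0,"rz": 0,"claw": 0.7},
    {"dx": 0,"dy": -1,"dz": -0.5,"rx": 0,"ry": 0,"rz": 0,"claw": 0.7},
  ],
)

```text
t: 9.63
tool_pos: [0.4916, 0.1, 0.1203]
tcp_rot: [0.634, 0.773, -0.004, -0.002]
contact_force: [0.9, -0.6, 1.1]
opening: 0.0595
gripper_force: 0.0
```

Run:
```python
from h import *
plan(.468,.153,.10,100.5)
im=viewer.capture("side")[:,:,::-1]
cv2.imwrite("pics/s5.png",cv2.resize(im[150:290,180:340],None,fx=4,fy=4))
```

```text
t 9.63 pos [0.4916 0.1    0.1203] yaw 101.27 d [ 0.377 -0.084  0.135] r [-0.01   0.003  0.017] open 0.0595 J7 -0.43
```

View pics/s5.png

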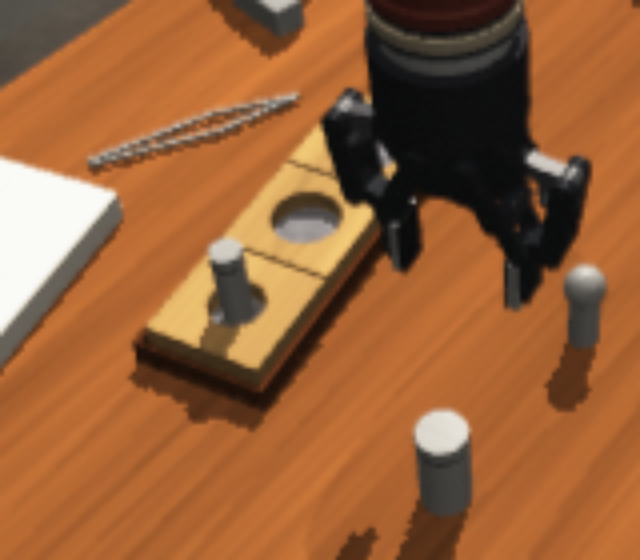

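Small punch stands in its well (crop 232,285). Now the medium one.

>>> carry_out(
  increments=[
    {"dx": 0.2,"dy": -0.084,"dz": 0,"rx": 0,"ry": 0,"rz": 0,"claw": 0.7},
    {"dx": 0.377,"dy": -0.084,"dz": 0,"rx": 0,"ry": 0,"rz": 0,"claw": 0.7},
    {"dx": 0.377,"dy": -0.084,"dz": 0.1,"rx": 0,"ry": 0,"rz": 0,"claw": 0.7},
    {"dx": 0.377,"dy": -0.084,"dz": 0.13,"rx": 0,"ry": 0,"rz": 0,"claw": 0.7},
    {"dx": 0.377,"dy": -0.084,"dz": 0.13,"rx": 0,"ry": 0,"rz": 0,"claw": 0.7},
    {"dx": 0.377,"dy": -0.084,"dz": 0.13,"rx": 0,"ry": 0,"rz": 0,"claw": 0.7},
    {"dx": 0.377,"dy": -0.084,"dz": 0.13,"rx": 0,"ry": 0,"rz": 0,"claw": 0.7},
    {"dx": 0.377,"dy": -0.084,"dz": 0.13,"rx": 0,"ry": 0,"rz": 0,"claw": 0.7},
  ],
)

```text
t: 10.35
tool_pos: [0.4759, 0.1541, 0.1012]
tcp_rot: [0.636, 0.772, 0.0, 0.0]
contact_force: [-0.5, 0.4, -0.2]
opening: 0.0601
gripper_force: 0.0
```

Run:
```python
from h import *
plan(.468,.153,.031,100.5)
```

```text
t 10.35 pos [0.4759 0.1541 0.1012] yaw 101.05 d [ 0.003 -0.054  0.468] r [0.001 0.    0.012] open 0.0601 J7 -0.57
```

>>> carry_out(
  increments=[
    {"dx": 0.0,"dy": -0.054,"dz": 0,"rx": 0,"ry": 0,"rz": 0,"claw": 0.7},
    {"dx": 0.0,"dy": -0.054,"dz": 0.1,"rx": 0,"ry": 0,"rz": 0,"claw": 0.7},
    {"dx": 0.0,"dy": -0.054,"dz": 0.15,"rx": 0,"ry": 0,"rz": 0,"claw": 0.7},
    {"dx": 0.0,"dy": -0.054,"dz": 0.3,"rx": 0,"ry": 0,"rz": 0,"claw": 0.7},
    {"dx": 0.0,"dy": -0.054,"dz": 0.4,"rx": 0,"ry": 0,"rz": 0,"claw": 0.7},
    {"dx": 0.0,"dy": -0.054,"dz": 0.46,"rx": 0,"ry": 0,"rz": 0,"claw": 0.7},
    {"dx": 0.0,"dy": -0.054,"dz": 0.46,"rx": 0,"ry": 0,"rz": 0,"claw": 0.7},
    {"dx": 0.0,"dy": -0.054,"dz": 0.46,"rx": 0,"ry": 0,"rz": 0,"claw": 0.7},
  ],
)

```text
t: 11.02
tool_pos: [0.4669, 0.1533, 0.0318]
tcp_rot: [0.635, 0.773, -0.0, -0.0]
contact_force: [0.3, 0.1, 0.1]
opening: 0.0596
gripper_force: 0.0
```

Run:
```python
from h import *
plan(.468,.153,.031,100.5)
```

```text
t 11.02 pos [0.4669 0.1533 0.0318] yaw 101.16 d [-0.003  0.007  0.006] r [-0.001  0.     0.015] open 0.0596 J7 -0.65
```

>>> carry_out(
  increments=[
    {"dx": 0,"dy": 0.007,"dz": 0,"rx": 0,"ry": 0,"rz": 0,"claw": 0.6},
    {"dx": 0,"dy": 0.007,"dz": 0,"rx": 0,"ry": 0,"rz": 0,"claw": 0.5},
    {"dx": 0,"dy": 0.007,"dz": 0,"rx": 0,"ry": 0,"rz": 0,"claw": 0.4},
    {"dx": 0,"dy": 0.007,"dz": 0,"rx": 0,"ry": 0,"rz": 0,"claw": 0.3},
    {"dx": 0,"dy": 0.007,"dz": 0,"rx": 0,"ry": 0,"rz": 0,"claw": 0.2},
    {"dx": 0,"dy": 0.007,"dz": 0,"rx": 0,"ry": 0,"rz": 0,"claw": 0.2},
    {"dx": 0,"dy": 0.007,"dz": 0,"rx": 0,"ry": 0,"rz": 0,"claw": 0.2},
    {"dx": 0,"dy": 0.007,"dz": 0,"rx": 0,"ry": 0,"rz": 0,"claw": 0.2},
  ],
  newtons=60,
)

```text
t: 11.68
tool_pos: [0.4685, 0.1536, 0.0328]
tcp_rot: [0.635, 0.773, 0.0, 0.0]
contact_force: [-0.7, -0.5, 6.3]
opening: 0.0288
gripper_force: 58.9
```

Run:
```python
from h import *
plan(.6595,.052,.105,100.5)
```

```text
t 11.68 pos [0.4685 0.1536 0.0328] yaw 101.16 d [-0.911  1.119 -0.48 ] r [0.002 0.    0.015] open 0.0288 J7 -0.65
```

>>> carry_out(
  increments=[
    {"dx": 0,"dy": 0,"dz": -0.1,"rx": 0,"ry": 0,"rz": 0,"claw": 0.2},
    {"dx": 0,"dy": 0,"dz": -0.3,"rx": 0,"ry": 0,"rz": 0,"claw": 0.2},
    {"dx": -0.2,"dy": 0,"dz": -0.48,"rx": 0,"ry": 0,"rz": 0,"claw": 0.2},
    {"dx": -0.4,"dy": 0.1,"dz": -0.48,"rx": 0,"ry": 0,"rz": 0,"claw": 0.2},
    {"dx": -0.6,"dy": 0.3,"dz": -0.48,"rx": 0,"ry": 0,"rz": 0,"claw": 0.2},
    {"dx": -0.8,"dy": 0.5,"dz": -0.48,"rx": 0,"ry": 0,"rz": 0,"claw": 0.2},
    {"dx": -0.91,"dy": 0.7,"dz": -0.48,"rx": 0,"ry": 0,"rz": 0,"claw": 0.2},
    {"dx": -0.91,"dy": 0.9,"dz": -0.48,"rx": 0,"ry": 0,"rz": 0,"claw": 0.2},
  ],
)

```text
t: 12.35
tool_pos: [0.6286, 0.0362, 0.1025]
tcp_rot: [0.639, 0.769, -0.003, 0.002]
contact_force: [1.3, -1.0, -4.3]
opening: 0.0288
gripper_force: 60.0
```

Run:
```python
from h import *
plan(.6595,.052,.08,100.5)
```

```text
t 12.35 pos [0.6286 0.0362 0.1025] yaw 100.56 d [0.067 0.222 0.149] r [-0.004  0.009  0.001] open 0.0288 J7 -0.26
```

>>> carry_out(
  increments=[
    {"dx": 0.03,"dy": 0.22,"dz": 0,"rx": 0,"ry": 0,"rz": 0,"claw": 0.2},
    {"dx": 0.03,"dy": 0.22,"dz": 0,"rx": 0,"ry": 0,"rz": 0,"claw": 0.2},
    {"dx": 0.03,"dy": 0.22,"dz": 0,"rx": 0,"ry": 0,"rz": 0,"claw": 0.2},
    {"dx": 0.03,"dy": 0.22,"dz": 0,"rx": 0,"ry": 0,"rz": 0,"claw": 0.2},
    {"dx": 0.03,"dy": 0.22,"dz": 0.1,"rx": 0,"ry": 0,"rz": 0,"claw": 0.2},
    {"dx": 0.03,"dy": 0.22,"dz": 0.13,"rx": 0,"ry": 0,"rz": 0,"claw": 0.2},
    {"dx": 0.03,"dy": 0.22,"dz": 0.13,"rx": 0,"ry": 0,"rz": 0,"claw": 0.2},
    {"dx": 0.03,"dy": 0.22,"dz": 0.13,"rx": 0,"ry": 0,"rz": 0,"claw": 0.2},
  ],
)

```text
t: 13.02
tool_pos: [0.6574, 0.056, 0.084]
tcp_rot: [0.635, 0.773, -0.001, -0.001]
contact_force: [-0.5, -0.7, -3.2]
opening: 0.0287
gripper_force: 60.5
```

Run:
```python
from h import *
plan(.6595,.052,.0475,100.5)
```

```text
t 13.02 pos [0.6574 0.056  0.084 ] yaw 101.16 d [-0.029  0.009  0.243] r [-0.003  0.     0.015] open 0.0287 J7 -0.26
```

>>> carry_out(
  increments=[
    {"dx": -0.027,"dy": 0.01,"dz": 0,"rx": 0,"ry": 0,"rz": 0,"claw": 0.2},
    {"dx": -0.027,"dy": 0.01,"dz": 0.03,"rx": 0,"ry": 0,"rz": 0,"claw": 0.2},
    {"dx": -0.027,"dy": 0.01,"dz": 0.08,"rx": 0,"ry": 0,"rz": 0,"claw": 0.2},
    {"dx": -0.027,"dy": 0.01,"dz": 0.13,"rx": 0,"ry": 0,"rz": 0,"claw": 0.2},
    {"dx": -0.027,"dy": 0.01,"dz": 0.18,"rx": 0,"ry": 0,"rz": 0,"claw": 0.2},
    {"dx": -0.027,"dy": 0.01,"dz": 0.22,"rx": 0,"ry": 0,"rz": 0,"claw": 0.2},
    {"dx": -0.027,"dy": 0.01,"dz": 0.235,"rx": 0,"ry": 0,"rz": 0,"claw": 0.2},
    {"dx": -0.027,"dy": 0.01,"dz": 0.235,"rx": 0,"ry": 0,"rz": 0,"claw": 0.2},
  ],
)

```text
t: 13.68
tool_pos: [0.66, 0.0528, 0.0479]
tcp_rot: [0.635, 0.773, -0.001, -0.001]
contact_force: [0.1, -0.1, -3.5]
opening: 0.0288
gripper_force: 60.5
```

Run:
```python
from h import *
plan(.6595,.052,.0458,100.5)
cv2.imwrite("pics/s6.png",cv2.resize(viewer.capture("side")[150:270,180:330,::-1],None,fx=4,fy=4))
```

```text
t 13.68 pos [0.66   0.0528 0.0479] yaw 101.17 d [-0.005 -0.004  0.014] r [-0.003 -0.     0.015] open 0.0288 J7 -0.28
```

View pics/s6.png

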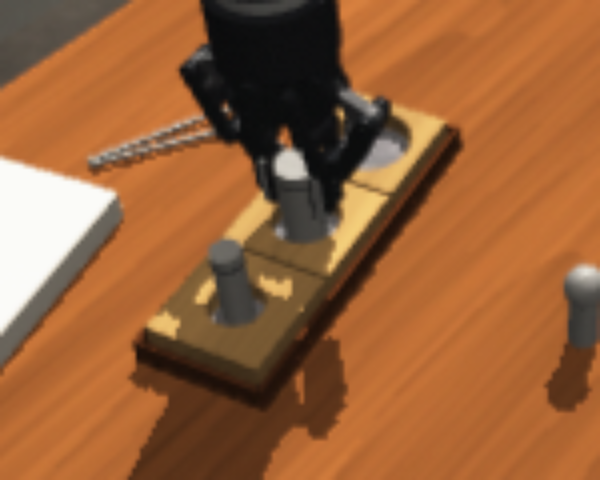

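Medium punch is inside the medium well (crop 300,210). Lower, release, rise and head for the large one.

>>> carry_out(
  increments=[
    {"dx": 0,"dy": 0,"dz": 0.008,"rx": 0,"ry": 0,"rz": 0,"claw": 0.2},
    {"dx": 0,"dy": 0,"dz": 0.014,"rx": 0,"ry": 0,"rz": 0,"claw": 0.2},
    {"dx": 0,"dy": 0,"dz": 0.014,"rx": 0,"ry": 0,"rz": 0,"claw": 0.2},
    {"dx": 0,"dy": 0,"dz": 0.014,"rx": 0,"ry": 0,"rz": 0,"claw": 0.35},
    {"dx": 0,"dy": 0,"dz": 0.014,"rx": 0,"ry": 0,"rz": 0,"claw": 0.45},
    {"dx": 0,"dy": 0,"dz": 0.014,"rx": 0,"ry": 0,"rz": 0,"claw": 0.6},
    {"dx": 0,"dy": 0,"dz": 0.014,"rx": 0,"ry": 0,"rz": 0,"claw": 0.6},
    {"dx": 0,"dy": 0,"dz": 0.014,"rx": 0,"ry": 0,"rz": 0,"claw": 0.6},
  ],
)

```text
t: 14.4
tool_pos: [0.6613, 0.053, 0.0478]
tcp_rot: [0.635, 0.772, 0.001, 0.0]
contact_force: [-0.1, 0.3, 0.4]
opening: 0.0513
gripper_force: 0.0
```

>>> carry_out(
  increments=[
    {"dx": 0,"dy": 0,"dz": -0.1,"rx": 0,"ry": 0,"rz": 0,"claw": 0.6},
    {"dx": 0,"dy": 0,"dz": -0.3,"rx": 0,"ry": 0,"rz": 0,"claw": 0.6},
    {"dx": 0,"dy": 0,"dz": -0.55,"rx": 0,"ry": 0,"rz": 0,"claw": 0.6},
    {"dx": -0.2,"dy": -0.1,"dz": -0.6,"rx": 0,"ry": 0,"rz": 0,"claw": 0.8},
    {"dx": -0.4,"dy": -0.2,"dz": -0.6,"rx": 0,"ry": 0,"rz": 0,"claw": 0.8},
    {"dx": -0.6,"dy": -0.3,"dz": -0.6,"rx": 0,"ry": 0,"rz": 0,"claw": 0.8},
    {"dx": -0.8,"dy": -0.4,"dz": -0.6,"rx": 0,"ry": 0,"rz": 0,"claw": 0.8},
    {"dx": -1,"dy": -0.5,"dz": -0.6,"rx": 0,"ry": 0,"rz": 0,"claw": 0.8},
  ],
)

```text
t: 15.07
tool_pos: [0.6159, -0.1104, 0.1376]
tcp_rot: [0.635, 0.773, 0.0, 0.001]
contact_force: [0.3, -0.0, -0.2]
opening: 0.0685
gripper_force: 0.0
```

Run:
```python
from h import *
plan(.449,-.304,.13)
im=viewer.capture("side")[:,:,::-1]
cv2.imwrite("pics/s7.png",cv2.resize(im[110:260,200:450],None,fx=3,fy=3))
```

```text
t 15.07 pos [ 0.6159 -0.1104  0.1376] yaw 101.17 d [-1.051 -1.342  0.05 ] r [0. 0. 0.] open 0.0685 J7 -0.01
```

View pics/s7.png

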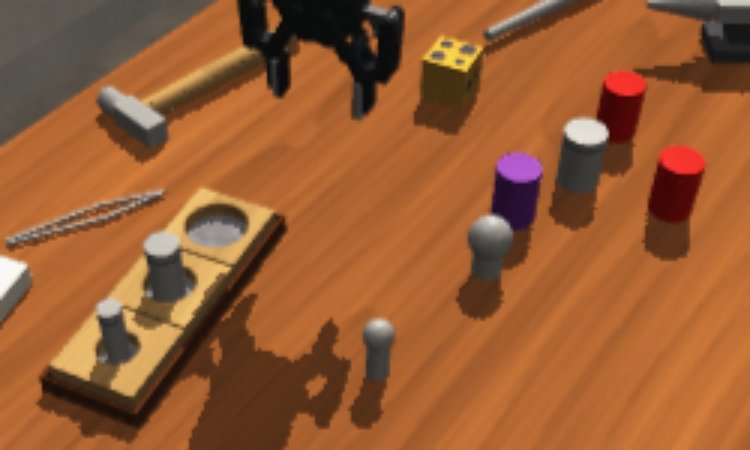

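>>> carry_out(
  increments=[
    {"dx": -0.3,"dy": -0.35,"dz": 0,"rx": 0,"ry": 0,"rz": 0,"claw": 0.8},
    {"dx": -0.6,"dy": -0.7,"dz": 0,"rx": 0,"ry": 0,"rz": 0,"claw": 0.8},
    {"dx": -0.9,"dy": -1,"dz": 0,"rx": 0,"ry": 0,"rz": 0,"claw": 0.8},
    {"dx": -1,"dy": -1,"dz": 0,"rx": 0,"ry": 0,"rz": 0,"claw": 0.8},
    {"dx": -1,"dy": -1,"dz": 0,"rx": 0,"ry": 0,"rz": 0,"claw": 0.8},
    {"dx": -1,"dy": -1,"dz": 0,"rx": 0,"ry": 0,"rz": 0,"claw": 0.8},
    {"dx": -1,"dy": -1,"dz": 0,"rx": 0,"ry": 0,"rz": 0,"claw": 0.8},
    {"dx": -1,"dy": -1,"dz": 0,"rx": 0,"ry": 0,"rz": 0,"claw": 0.8},
  ],
)

```text
t: 15.78
tool_pos: [0.4985, -0.2849, 0.1374]
tcp_rot: [0.635, 0.772, 0.001, 0.0]
contact_force: [0.5, 0.9, -0.1]
opening: 0.0682
gripper_force: 0.0
```

Run:
```python
from h import *
plan(.449,-.304,.1)
```

```text
t 15.78 pos [ 0.4985 -0.2849  0.1374] yaw 101.1 d [-0.062 -0.348  0.249] r [0. 0. 0.] open 0.0682 J7 0.29
```

>>> carry_out(
  increments=[
    {"dx": -0.062,"dy": -0.2,"dz": 0,"rx": 0,"ry": 0,"rz": 0,"claw": 0.8},
    {"dx": -0.062,"dy": -0.348,"dz": 0,"rx": 0,"ry": 0,"rz": 0,"claw": 0.8},
    {"dx": -0.062,"dy": -0.348,"dz": 0.15,"rx": 0,"ry": 0,"rz": 0,"claw": 0.8},
    {"dx": -0.062,"dy": -0.348,"dz": 0.25,"rx": 0,"ry": 0,"rz": 0,"claw": 0.8},
    {"dx": -0.062,"dy": -0.348,"dz": 0.25,"rx": 0,"ry": 0,"rz": 0,"claw": 0.8},
    {"dx": -0.062,"dy": -0.348,"dz": 0.25,"rx": 0,"ry": 0,"rz": 0,"claw": 0.8},
    {"dx": -0.062,"dy": -0.348,"dz": 0.25,"rx": 0,"ry": 0,"rz": 0,"claw": 0.8},
    {"dx": -0.062,"dy": -0.348,"dz": 0.25,"rx": 0,"ry": 0,"rz": 0,"claw": 0.8},
  ],
)

```text
t: 16.45
tool_pos: [0.4503, -0.3035, 0.1006]
tcp_rot: [0.634, 0.773, 0.001, 0.001]
contact_force: [1.1, -0.1, 1.5]
opening: 0.0683
gripper_force: 0.0
```

Run:
```python
from h import *
plan(.449,-.304,.03)
im=viewer.capture("side")[:,:,::-1]
cv2.imwrite("pics/s8.png",cv2.resize(im[90:210,330:470],None,fx=4,fy=4))
```

```text
t 16.45 pos [ 0.4503 -0.3035  0.1006] yaw 101.27 d [-0.001 -0.01   0.471] r [0. 0. 0.] open 0.0683 J7 0.31
```

View pics/s8.png

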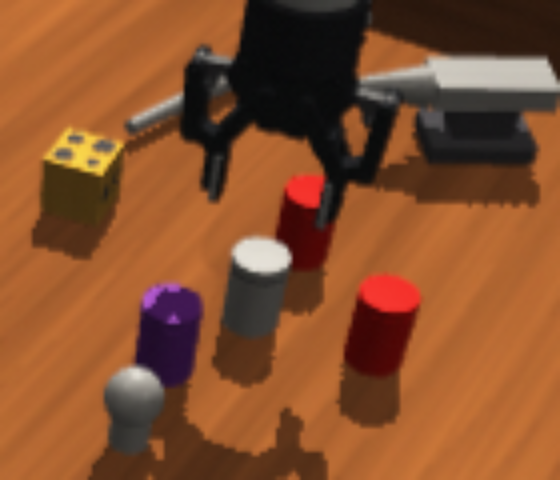

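Fingers are centred over the grey large punch (crop 262,258), clear of the red ones.

>>> carry_out(
  increments=[
    {"dx": 0,"dy": -0.01,"dz": 0.1,"rx": 0,"ry": 0,"rz": 0,"claw": 0.8},
    {"dx": 0,"dy": -0.01,"dz": 0.2,"rx": 0,"ry": 0,"rz": 0,"claw": 0.8},
    {"dx": 0,"dy": -0.01,"dz": 0.3,"rx": 0,"ry": 0,"rz": 0,"claw": 0.8},
    {"dx": 0,"dy": -0.01,"dz": 0.4,"rx": 0,"ry": 0,"rz": 0,"claw": 0.8},
    {"dx": 0,"dy": -0.01,"dz": 0.46,"rx": 0,"ry": 0,"rz": 0,"claw": 0.8},
    {"dx": 0,"dy": -0.01,"dz": 0.46,"rx": 0,"ry": 0,"rz": 0,"claw": 0.8},
    {"dx": 0,"dy": -0.01,"dz": 0.46,"rx": 0,"ry": 0,"rz": 0,"claw": 0.8},
    {"dx": 0,"dy": -0.01,"dz": 0.46,"rx": 0,"ry": 0,"rz": 0,"claw": 0.8},
  ],
)

```text
t: 17.17
tool_pos: [0.448, -0.3048, 0.0314]
tcp_rot: [0.635, 0.773, 0.0, 0.001]
contact_force: [1.1, 0.4, 0.0]
opening: 0.0685
gripper_force: 0.0
```

Run:
```python
from h import *
plan(.449,-.304,.03)
```

```text
t 17.17 pos [ 0.448  -0.3048  0.0314] yaw 101.16 d [0.004 0.008 0.009] r [0. 0. 0.] open 0.0685 J7 0.25
```

>>> carry_out(
  increments=[
    {"dx": 0.004,"dy": 0.006,"dz": 0.005,"rx": 0,"ry": 0,"rz": 0,"claw": 0.7},
    {"dx": 0.004,"dy": 0.006,"dz": 0.005,"rx": 0,"ry": 0,"rz": 0,"claw": 0.6},
    {"dx": 0.004,"dy": 0.006,"dz": 0.005,"rx": 0,"ry": 0,"rz": 0,"claw": 0.5},
    {"dx": 0.004,"dy": 0.006,"dz": 0.005,"rx": 0,"ry": 0,"rz": 0,"claw": 0.4},
    {"dx": 0.004,"dy": 0.006,"dz": 0.005,"rx": 0,"ry": 0,"rz": 0,"claw": 0.3},
    {"dx": 0.004,"dy": 0.006,"dz": 0.005,"rx": 0,"ry": 0,"rz": 0,"claw": 0.3},
    {"dx": 0.004,"dy": 0.006,"dz": 0.005,"rx": 0,"ry": 0,"rz": 0,"claw": 0.3},
    {"dx": 0.004,"dy": 0.006,"dz": 0.005,"rx": 0,"ry": 0,"rz": 0,"claw": 0.3},
  ],
  newtons=80,
)

```text
t: 17.83
tool_pos: [0.4487, -0.3039, 0.0307]
tcp_rot: [0.635, 0.773, 0.0, 0.001]
contact_force: [0.1, 1.5, 5.5]
opening: 0.0403
gripper_force: 80.1
```

>>> carry_out(
  increments=[
    {"dx": 0,"dy": 0,"dz": -0.05,"rx": 0,"ry": 0,"rz": 0,"claw": 0.3},
    {"dx": 0,"dy": 0,"dz": -0.15,"rx": 0,"ry": 0,"rz": 0,"claw": 0.3},
    {"dx": 0,"dy": 0,"dz": -0.3,"rx": 0,"ry": 0,"rz": 0,"claw": 0.3},
    {"dx": 0,"dy": 0,"dz": -0.45,"rx": 0,"ry": 0,"rz": 0,"claw": 0.3},
    {"dx": 0,"dy": 0,"dz": -0.6,"rx": 0,"ry": 0,"rz": 0,"claw": 0.3},
    {"dx": 0,"dy": 0,"dz": -0.6,"rx": 0,"ry": 0,"rz": 0,"claw": 0.3},
    {"dx": 0,"dy": 0,"dz": -0.6,"rx": 0,"ry": 0,"rz": 0,"claw": 0.3},
    {"dx": 0,"dy": 0,"dz": -0.6,"rx": 0,"ry": 0,"rz": 0,"claw": 0.3},
  ],
)

```text
t: 18.5
tool_pos: [0.446, -0.3034, 0.118]
tcp_rot: [0.635, 0.772, -0.001, -0.002]
contact_force: [-0.7, 0.4, -6.6]
opening: 0.0405
gripper_force: 81.9
```

Run:
```python
from h import *
plan(.6745,-.0275,.12,100.5)
```

```text
t 18.5 pos [ 0.446  -0.3034  0.118 ] yaw 101.13 d [ 1.511  1.85  -0.016] r [-0.005 -0.003  0.014] open 0.0405 J7 0.33
```

>>> carry_out(
  increments=[
    {"dx": 0.12,"dy": 0.15,"dz": 0,"rx": 0,"ry": 0,"rz": 0,"claw": 0.3},
    {"dx": 0.27,"dy": 0.33,"dz": 0,"rx": 0,"ry": 0,"rz": 0,"claw": 0.3},
    {"dx": 0.43,"dy": 0.51,"dz": 0,"rx": 0,"ry": 0,"rz": 0,"claw": 0.3},
    {"dx": 0.58,"dy": 0.7,"dz": 0,"rx": 0,"ry": 0,"rz": 0,"claw": 0.3},
    {"dx": 0.7,"dy": 0.85,"dz": 0,"rx": 0,"ry": 0,"rz": 0,"claw": 0.3},
    {"dx": 0.78,"dy": 0.95,"dz": 0,"rx": 0,"ry": 0,"rz": 0,"claw": 0.3},
    {"dx": 0.78,"dy": 0.95,"dz": 0,"rx": 0,"ry": 0,"rz": 0,"claw": 0.3},
    {"dx": 0.78,"dy": 0.95,"dz": 0,"rx": 0,"ry": 0,"rz": 0,"claw": 0.3},
  ],
)

```text
t: 19.17
tool_pos: [0.5643, -0.159, 0.1174]
tcp_rot: [0.633, 0.774, -0.001, -0.002]
contact_force: [-1.0, -1.0, -7.0]
opening: 0.0404
gripper_force: 82.4
```

>>> carry_out(
  increments=[
    {"dx": 0.12,"dy": 0.15,"dz": 0,"rx": 0,"ry": 0,"rz": 0,"claw": 0.3},
    {"dx": 0.27,"dy": 0.33,"dz": 0,"rx": 0,"ry": 0,"rz": 0,"claw": 0.3},
    {"dx": 0.43,"dy": 0.51,"dz": 0,"rx": 0,"ry": 0,"rz": 0,"claw": 0.3},
    {"dx": 0.55,"dy": 0.7,"dz": 0,"rx": 0,"ry": 0,"rz": 0,"claw": 0.3},
    {"dx": 0.65,"dy": 0.83,"dz": 0,"rx": 0,"ry": 0,"rz": 0,"claw": 0.3},
    {"dx": 0.7,"dy": 0.9,"dz": 0,"rx": 0,"ry": 0,"rz": 0,"claw": 0.3},
    {"dx": 0.7,"dy": 0.9,"dz": 0,"rx": 0,"ry": 0,"rz": 0,"claw": 0.3},
    {"dx": 0.7,"dy": 0.9,"dz": 0,"rx": 0,"ry": 0,"rz": 0,"claw": 0.3},
  ],
)

```text
t: 19.83
tool_pos: [0.6756, -0.0332, 0.1172]
tcp_rot: [0.635, 0.773, -0.002, -0.002]
contact_force: [-0.3, -0.3, -6.7]
opening: 0.0406
gripper_force: 82.9
```

Run:
```python
from h import *
plan(.6745,-.0275,.085,100.5)
```

```text
t 19.83 pos [ 0.6756 -0.0332  0.1172] yaw 101.17 d [0.039 0.002 0.215] r [-0.007  0.001  0.015] open 0.0406 J7 -0.1
```

>>> carry_out(
  increments=[
    {"dx": 0.039,"dy": 0,"dz": 0,"rx": 0,"ry": 0,"rz": 0,"claw": 0.3},
    {"dx": 0.039,"dy": 0,"dz": 0.08,"rx": 0,"ry": 0,"rz": 0,"claw": 0.3},
    {"dx": 0.039,"dy": 0,"dz": 0.16,"rx": 0,"ry": 0,"rz": 0,"claw": 0.3},
    {"dx": 0.039,"dy": 0,"dz": 0.22,"rx": 0,"ry": 0,"rz": 0,"claw": 0.3},
    {"dx": 0.039,"dy": 0,"dz": 0.22,"rx": 0,"ry": 0,"rz": 0,"claw": 0.3},
    {"dx": 0.039,"dy": 0,"dz": 0.22,"rx": 0,"ry": 0,"rz": 0,"claw": 0.3},
    {"dx": 0.039,"dy": 0,"dz": 0.22,"rx": 0,"ry": 0,"rz": 0,"claw": 0.3},
    {"dx": 0.039,"dy": 0,"dz": 0.22,"rx": 0,"ry": 0,"rz": 0,"claw": 0.3},
  ],
)

```text
t: 20.5
tool_pos: [0.6767, -0.0265, 0.0875]
tcp_rot: [0.635, 0.772, 0.001, 0.001]
contact_force: [-0.5, -0.3, -7.0]
opening: 0.0399
gripper_force: 82.7
```

Run:
```python
from h import *
plan(.6745,-.0275,.0457,100.5)
```

```text
t 20.5 pos [ 0.6767 -0.0265  0.0875] yaw 101.15 d [-0.003 -0.016  0.278] r [0.002 0.    0.014] open 0.0399 J7 -0.13
```

>>> carry_out(
  increments=[
    {"dx": -0.003,"dy": -0.015,"dz": 0.03,"rx": 0,"ry": 0,"rz": 0,"claw": 0.3},
    {"dx": -0.003,"dy": -0.015,"dz": 0.09,"rx": 0,"ry": 0,"rz": 0,"claw": 0.3},
    {"dx": -0.003,"dy": -0.015,"dz": 0.15,"rx": 0,"ry": 0,"rz": 0,"claw": 0.3},
    {"dx": -0.003,"dy": -0.015,"dz": 0.21,"rx": 0,"ry": 0,"rz": 0,"claw": 0.3},
    {"dx": -0.003,"dy": -0.015,"dz": 0.25,"rx": 0,"ry": 0,"rz": 0,"claw": 0.3},
    {"dx": -0.003,"dy": -0.015,"dz": 0.27,"rx": 0,"ry": 0,"rz": 0,"claw": 0.3},
    {"dx": -0.003,"dy": -0.015,"dz": 0.27,"rx": 0,"ry": 0,"rz": 0,"claw": 0.3},
    {"dx": -0.003,"dy": -0.015,"dz": 0.27,"rx": 0,"ry": 0,"rz": 0,"claw": 0.3},
  ],
)

```text
t: 21.17
tool_pos: [0.6741, -0.0273, 0.046]
tcp_rot: [0.635, 0.773, 0.0, -0.0]
contact_force: [0.4, 0.6, -6.3]
opening: 0.0404
gripper_force: 82.7
```

Run:
```python
from h import *
plan(.6745,-.0275,.0437,100.5)
im=viewer.capture("side")[:,:,::-1]
cv2.imwrite("pics/s9.png",cv2.resize(im[130:260,200:340],None,fx=4,fy=4))
```

```text
t 21.17 pos [ 0.6741 -0.0273  0.046 ] yaw 101.16 d [-0.002  0.002  0.016] r [-0.    -0.     0.015] open 0.0404 J7 -0.15
```

View pics/s9.png

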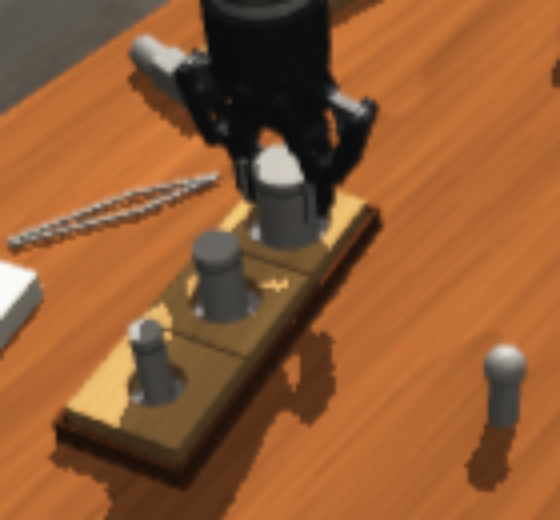

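Large punch is in the large well (crop 285,210), all upright. Lower, release, retreat.

>>> carry_out(
  increments=[
    {"dx": 0,"dy": 0,"dz": 0.008,"rx": 0,"ry": 0,"rz": 0,"claw": 0.3},
    {"dx": 0,"dy": 0,"dz": 0.014,"rx": 0,"ry": 0,"rz": 0,"claw": 0.3},
    {"dx": 0,"dy": 0,"dz": 0.014,"rx": 0,"ry": 0,"rz": 0,"claw": 0.3},
    {"dx": 0,"dy": 0,"dz": 0.014,"rx": 0,"ry": 0,"rz": 0,"claw": 0.5},
    {"dx": 0,"dy": 0,"dz": 0.014,"rx": 0,"ry": 0,"rz": 0,"claw": 0.6},
    {"dx": 0,"dy": 0,"dz": 0.014,"rx": 0,"ry": 0,"rz": 0,"claw": 0.75},
    {"dx": 0,"dy": 0,"dz": 0.014,"rx": 0,"ry": 0,"rz": 0,"claw": 0.75},
    {"dx": 0,"dy": 0,"dz": 0.014,"rx": 0,"ry": 0,"rz": 0,"claw": 0.75},
  ],
)

```text
t: 21.88
tool_pos: [0.6748, -0.0273, 0.0451]
tcp_rot: [0.635, 0.772, 0.001, 0.001]
contact_force: [-0.0, 0.1, 0.2]
opening: 0.064
gripper_force: 0.0
```

>>> carry_out(
  increments=[
    {"dx": 0,"dy": 0,"dz": -0.1,"rx": 0,"ry": 0,"rz": 0,"claw": 0.75},
    {"dx": 0,"dy": 0,"dz": -0.3,"rx": 0,"ry": 0,"rz": 0,"claw": 0.75},
    {"dx": 0,"dy": 0,"dz": -0.5,"rx": 0,"ry": 0,"rz": 0,"claw": 0.75},
    {"dx": 0,"dy": 0,"dz": -0.75,"rx": 0,"ry": 0,"rz": 0,"claw": 0.75},
    {"dx": -0.3,"dy": 0,"dz": -0.9,"rx": 0,"ry": 0,"rz": 0,"claw": 0.75},
    {"dx": -0.6,"dy": 0,"dz": -0.9,"rx": 0,"ry": 0,"rz": 0,"claw": 0.75},
    {"dx": -0.8,"dy": 0,"dz": -0.9,"rx": 0,"ry": 0,"rz": 0,"claw": 0.75},
    {"dx": -0.8,"dy": 0,"dz": -0.9,"rx": 0,"ry": 0,"rz": 0,"claw": 0.75},
  ],
)

```text
t: 22.55
tool_pos: [0.6977, -0.1604, 0.1797]
tcp_rot: [0.641, 0.767, -0.004, 0.005]
contact_force: [-1.0, -2.5, -1.2]
opening: 0.0641
gripper_force: 0.0
```

Run:
```python
from h import *
plan(.6745,-.0275,.0437,100.5)
im=viewer.capture("side")[:,:,::-1]
cv2.imwrite("pics/s10.png",cv2.resize(im[100:340,100:470],None,fx=2,fy=2))
```

```text
t 22.55 pos [ 0.6977 -0.1604  0.1797] yaw 100.25 d [0.911 0.005 0.895] r [ 0.     0.016 -0.006] open 0.0641 J7 0.1
```

View pics/s10.png

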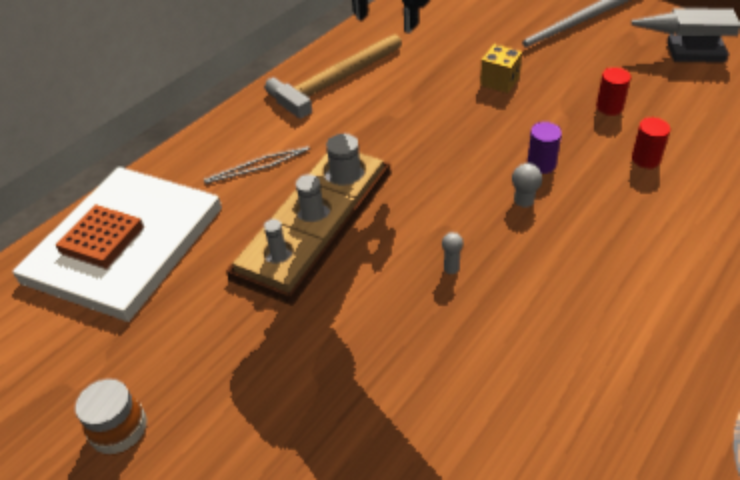

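All three punches stand in their wells (crop 275,240; 312,198; 343,158), with everything else undisturbed and the arm clear.

```bash
python3 -c "
from bench import r
print(r.finish_job())"
```

```text
the job is handed in; nothing more can be done
None
```

The small, medium and large flat-topped punches each stand upright in the well of their own size. The last picture shows the look-alikes, jar and brass block undisturbed, and the job was handed in at about 22.6 s of the 74 s; no verdict came back.

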